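# Load the thrust pads, bearing face up

### The job

Get the thrust-bearing carrier loaded: first lift the yellow keeper yoke off it and hang it astride the horizontal rail at the side, one leg on each side of the bar. Then lay the two thrust pads flat in the carrier's two bays, one in each, both with the brass bearing face up; one of the pads is lying upside down and must be turned over. Leave the other things on the bench where they are.

Things in the scene. Friction and masses are not known exactly. Their poses are not given: they have to be found in the camera images.
- bay_left (a point): centre of the floor of the carrier's left (+y) bay. The carrier is a fixed alloy plate 78 mm (x) x 216 mm (y), bay floors blue, 10 mm above the bench. Each bay is 62 mm along x by 72 mm along y inside, for a pad with its 60 mm side along y, within lips 4 mm wide and 4 mm high. z up; x and y along the carrier's sides
- bay_right (a point): centre of the floor of the carrier's right (-y) bay, 116 mm from the left one along y; the same in all else
- yoke_lug (a point): centre of the black grip lug on top of the yellow keeper yoke; the lug is 12 mm (x) by 26 mm (y) by 34 mm high, its foot 17 mm below this point on the crown's top. The feet are 102 mm below this point
- yoke_seat (a point): centre of the underside of the yoke's crown, 22 mm below the lug centre: this rests on the bar when the yoke hangs. Two ribs 6 mm high under the crown leave a groove 30 mm wide (x) for the bar
- yoke: the keeper yoke, a loose yellow upside-down U, about 0.32 kg, 26 mm wide (y): flat crown 102 mm long (x), 5 mm thick; two legs 80 mm long, 92 mm apart inside; small feet reaching out to 63 mm either side. It starts standing on the bench astride the carrier's middle, one leg on its near side and one on its far side. Origin midway between the feet, at their underside; z up to the lug
- rail_mid (a point): middle of the axis of the round horizontal bar (16 mm diameter, 190 mm long, along this frame's y) that is held on two posts, its axis 130 mm above the bench. Fixed. z up
- rail: the rail as a whole, origin on the bench under the bar's middle
- pad_a_center (a point): centre of a thrust pad, a loose plate 60 (x) by 50 (y) by 22 mm (z), about 0.4 kg: brass-coloured bearing face on its +z side (4 mm thick), dark steel back with one thin light line along x on its -z side. It can stand by itself on a 50 x 22 mm end face. This one starts lying on the bench with its brass face up
- pad_b_center (a point): centre of a thrust pad, a loose plate 60 (x) by 50 (y) by 22 mm (z), about 0.4 kg: brass-coloured bearing face on its +z side (4 mm thick), dark steel back with one thin light line along x on its -z side. It can stand by itself on a 50 x 22 mm end face. This one starts lying on the bench with its brass face down (its z pointing down)
- pad_a: the same pad as a whole, origin at its centre
- pad_b: the same pad as a whole, origin at its centre
- hammer: bystander, leave it: ball hammer lying down, wooden-handled, about 0.28 m long, beyond the carrier; origin at the underside
- wrench: bystander, leave it: steel spanner lying flat, beyond the gap between carrier and rail; origin at the underside
- zinc_block: bystander, leave it: pale zinc block 60 x 100 x 28 mm, between the robot and the carrier; origin at the underside
- grease_jar: bystander, leave it: grease jar with a red cap, 60 mm across, 70 mm high, beyond the rail; origin at the underside
- oil_bottle: bystander, leave it: green oil bottle, 66 mm across, 190 mm high, beyond the rail; origin at the underside
- bush: bystander, leave it: short copper tube 48 mm across, 35 mm high, standing between robot and rail; origin at the underside
- tin: bystander, leave it: orange open tray 80 x 80 x 22 mm, between the robot and the pads; origin at the underside
Mind the look-alikes: they are no part of the job. What is shaped like the pad_a but green or purple is not meant.

How it is judged:
By the outcome, as a careful person would: the job done as asked, in the order asked, and still so for the second after the job is handed in, with the robot touching nothing.
It also fails if it takes over 72 s, if anything falls off the work surface, if the arm or the gripper's body presses on something with over 40 N, if the wrist force passes 120 N, or if a joint passes its speed limit or range.

### The arm

A 7-joint arm with a two-finger parallel gripper is mounted at the origin on the work surface. World frame = base frame: x ahead of the robot, y to its left, z up, the work surface at z = 0. Lengths are in m, angles in rad, forces in N, time in s.
With the tool pointing down it reaches from about 0.35 to 0.9 m from the base axis. Payload 8.1 kg.
Tool frame: the origin (TCP) lies between the finger pads; the fingertips stand ahead of it and the grasp point (between the pads) is the TCP (arm.nose_length is the z of the fingertips in the tool frame, in m); z points along the fingers, y is the line along which they close (so a half turn about z gives the same grasp; the last joint's range is limited). The gripper opens to 92 mm and grips with 3 to 60 N. Pads are 19 mm wide; open, the fingers measure 130 mm over their backs; the gripper's body (75 mm by 190 mm) begins 47 mm behind the grasp point.
Start: joints at [-1.347, 0.434, 0.025, 1.573, -0.012, 1.134, -0.075], TCP at [0.201, 0.592, 0.246] pointing down, gripper open.
Joint ranges: [-2.62, 2.62], [-0.44, 2.09], [-1.27, 1.32], [0.08, 2.57], [-1.32, 4.46], [0.12, 2], [-2.74, 2.74]. Speed limits (rad/s): [2.22, 2.22, 3.01, 3.01, 3.14, 3.14, 3.14].

### API

Orientations are given as a rotation vector (axis times angle).
In Python, from cell import sensors, optics, arm gives the robot as it stands.
- The arm moves only by the tool arm_command, never from a script. Its argument "deltas" is one flat list of numbers, 7 for each row, row after row: the turn, a rotation vector about the world's x, y, z as a fraction of full scale, then the shift along the world's x, y, z as a fraction of full scale, then the finger opening in mm, from 0 to 91.8. In form: [wx, wy, wz, dx, dy, dz, fingers, wx, wy, wz, dx, dy, dz, fingers, ...]. A call has 1 to 20 rows; each row is the pose to reach, as a shift and turn from the pose commanded when the call began; what a row does not reach only later rows make up. Full scale, the value 1, is 1 m for a shift and 90 degrees for a turn. A row lasts 1/10 s, in which the tool goes at most 50 mm and 8.59 degrees, less where a joint would pass 70% of its speed; a pose out of reach is approached as far as the arm can. A call with a number of a shift or a turn outside -1 to 1 is refused whole. A call with a gripper value outside its range is refused whole. The fingers move at their own pace and stop on an object; "force" is the grip in N (left out, the last holds). Time passes only in rows, so rows that repeat a pose let the fingers close. It gives the time, the measured TCP pose, the force, the opening and the grip force at its end, in the units of the state.
- sensors.observe(): the state, without advancing time (a new reading comes with each control period).
- optics.get_image(name): name is "scene" or "top"; returns the picture (400x640x3 uint8, blue, green, red); there is no depth.
- optics.calibration(name): a dict with "camera_matrix" (3x3 intrinsics, pixels), "rvec" (rotation vector, rad) and "tvec" (3), from world to camera coordinates, as OpenCV has them. Camera axes: x right, y down, z forward; pixel columns grow to the right and rows downward; lengths in m; the calibration is good to about 2 mm. A picture is of the moment at which its call begins. calibration takes no time and is no camera call.
- arm.sign_off(): hands the job in; it is judged then, once.
The state is a dict: "clock": time; "joints": joint angles; "dq": joint speeds; "joint_efforts": joint torques, N m; "position": TCP position; "ee_rot": TCP orientation; "force": force on the tool from outside, world axes, zero at the start; "ft_torque": the same for the moment, N m; "width": opening from 0.0 (shut) to 1.0 (fully open); "gripper_force": force on a finger pad.
Only numpy, scipy, OpenCV 4.12 (cv2) and the standard library are available. Lean on these libraries where they do the work, as an engineer would, in place of code of your own. Each camera call takes 0.05 s, during which the arm holds its last target. There are 200 camera calls.

## Working session

There is one attempt and no reset: what is moved stays moved. The work goes in short steps, Python scripts to look and compute and a tool call to move; the robot and the scene stay as the last step left them, time stands still between calls to the robot, and variables do not carry over. Pictures are saved under pics/ and viewed, at most 10 in all, crops included, and the job is handed in when it is done.

Besides the shell and the picture viewer there is one more tool, called as name(argument=value, ...), one argument or row to a line, values as JSON. arm_command: Moves the arm, as the interface text tells. Its arguments: {"type":"object","properties":{"deltas":{"type":"array","items":{"type":"number"}},"force":{"type":"number"}},"required":["deltas"]}

```bash
mkdir -p pics; ls; python3 - <<'E'
from cell import sensors, optics, arm
import cv2
for n in("scene","top"):
    cv2.imwrite(f"pics/{n}0.png",optics.get_image(n)); c=optics.calibration(n); print(n,c)
print(sensors.observe(), arm.nose_length)
E
```

```text
pics
scene {'camera_matrix': array([[472.7040508 ,   0.        , 317.73707899],
       [  0.        , 472.7040508 , 200.61135979],
       [  0.        ,   0.        ,   1.        ]]), 'rvec': array([ 1.66637504,  2.20121169, -0.58431752]), 'tvec': array([ 0.1036749 , -0.43029277,  1.57326283])}
top {'camera_matrix': array([[411.27432299,   0.        , 318.3950662 ],
       [  0.        , 411.27432299, 203.55369718],
       [  0.        ,   0.        ,   1.        ]]), 'rvec': array([ 2.15305893, -2.11322977,  0.19402434]), 'tvec': array([0.01642067, 0.57515814, 1.05601026])}
{'clock': 0.1, 'joints': array([-1.3466079 ,  0.43513761,  0.02495594,  1.57400889, -0.01156887,
        1.13398299, -0.07511758]), 'dq': array([ 0.00066177, -0.00321684, -0.00137299, -0.00317406,  0.00027906,
        0.00077902,  0.00069819]), 'joint_efforts': array([ 2.82682828e-03, -6.69133043e+01,  9.87700671e-01, -3.15146184e+01,
       -6.05814694e-02,  3.72838473e-02,  1.00404989e-04]), 'position': array([0.2005369 , 0.59150203, 0.2450319 ]), 'ee_rot': array([-5.11113541e-01, -3.09965506e+00,  2.18377444e-03]), 'force': array([-0.39884583, -0.18032095,  0.81358529]), 'ft_torque': array([ 0.01712506, -0.00632063, -0.0725657 ]), 'gripper_force': 0.0, 'width': 1.0029073760200748} 0.019
```

View pics/scene0.png

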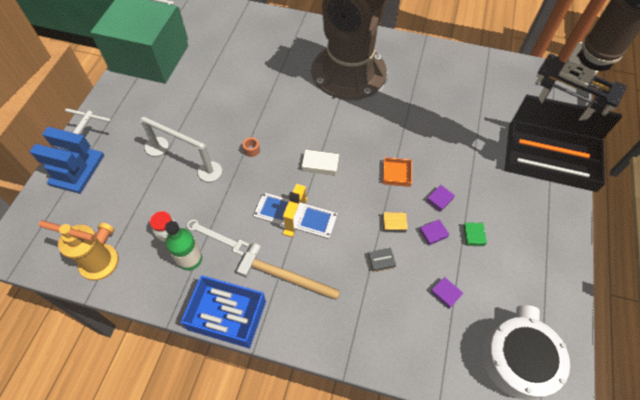

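View pics/top0.png

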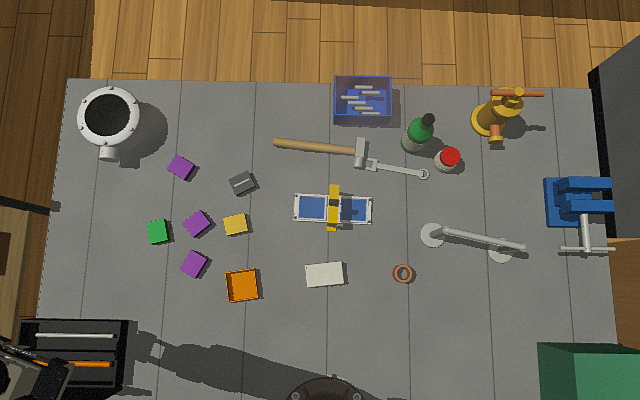

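The top view shows +x up and +y left. The carrier is at (333,209) with the yoke at (334,207), and the rail runs from (432,235) to (505,250). A brass plate lies at (235,224) and a dark plate with a light line at (242,183). The look-alikes are purple at (181,166), (197,223) and (194,264), and green at (158,231). The brass one fits pad_a and the dark one with the line fits pad_b. I'll confirm this in an enlarged crop.

```bash
python3 - <<'E'
import cv2,numpy as np
t=cv2.imread("pics/top0.png")
a=cv2.resize(t[165:245,210:270],None,fx=7,fy=7,interpolation=2)[:560,:420]
b=cv2.resize(t[175:240,285:380],None,fx=4,fy=4,interpolation=2)
c=cv2.resize(t[215:270,410:535],None,fx=3,fy=3,interpolation=2)
o=np.zeros((560,800,3),np.uint8); o[:,:420]=a; o[:260,420:800]=b; o[300:465,425:800]=c
cv2.imwrite("pics/crop1.png",o)
E
```

```text
(no output)
```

View pics/crop1.png

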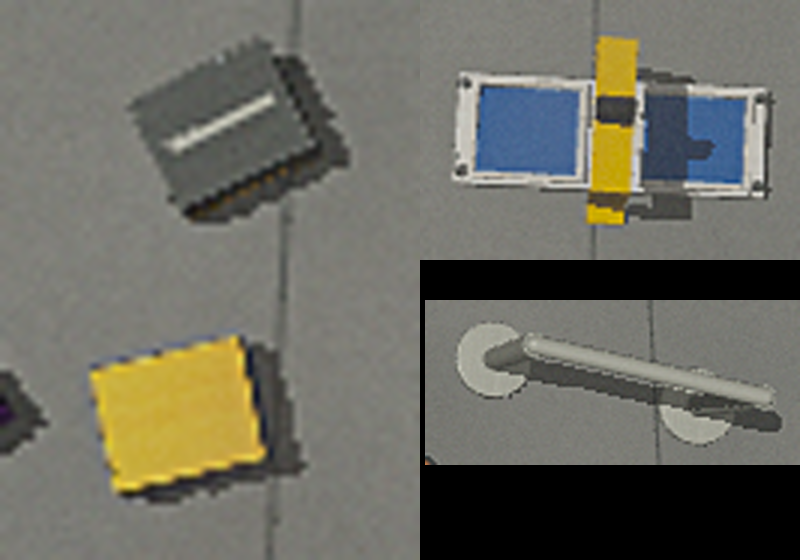

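The crop confirms pad_b as the dark plate with a light line and a brass edge below, at top px (242,183). pad_a is the brass one at (235,224). Next I'll turn these into positions.

```bash
cat > h.py <<'E'
import cv2,numpy as np
from cell import sensors, optics, arm
from scipy.spatial.transform import Rotation as R
def ray(n,uv,z):
    c=optics.calibration(n); M=cv2.Rodrigues(c["rvec"])[0]
    o=-M.T@c["tvec"]; uv=np.array(uv,float).reshape(-1,1,2)
    p=cv2.undistortPoints(uv,c["camera_matrix"],None)[:,0]
    d=np.c_[p,np.ones(len(p))]@M
    return o+d*((z-o[2])/d[:,2])[:,None]
def proj(n,P):
    c=optics.calibration(n)
    return cv2.projectPoints(np.array(P,float).reshape(-1,1,3),c["rvec"],c["tvec"],c["camera_matrix"],None)[0][:,0]
def crop(p,f,ox,oy,sx=0,sy=0): return [((u-sx+.5)/f-.5+ox,(v-sy+.5)/f-.5+oy) for u,v in p]
E
python3 - <<'E'
from h import *
np.set_printoptions(precision=4,suppress=True)
def ang(a,b): d=b-a; return np.degrees(np.arctan2(d[1],d[0]))
B=ray("top",crop([(133,105),(262,40),(318,140),(183,208)],7,210,165),.022)
L=ray("top",crop([(172,147),(272,100)],7,210,165),.022)
print("B",B.mean(0),ang(B[0],B[1]),ang(B[3],B[2]),"line",L.mean(0),ang(*L), np.linalg.norm(B[0]-B[1]),np.linalg.norm(B[1]-B[2]))
A=ray("top",crop([(91,372),(240,337),(265,458),(117,492)],7,210,165),.022)
print("A",A.mean(0),ang(A[0],A[1]),ang(A[3],A[2]),np.linalg.norm(A[0]-A[1]),np.linalg.norm(A[1]-A[2]))
C=ray("top",crop([(458,73),(770,90),(768,197),(455,182)],4,285,175,420),.012)
print("C",C.mean(0),ang(C[1],C[0]),ang(C[2],C[3]),np.linalg.norm(C[0]-C[1]),np.linalg.norm(C[1]-C[2]))
G=ray("top",crop([(598,97),(636,97),(636,123),(598,123)],4,285,175,420),.119);print("lug",G)
Y=ray("top",crop([(598,37),(638,38),(630,190),(591,190)],4,285,175,420),.085);print("crown",Y)
r=ray("top",crop([(530,345),(768,395)],3,410,215,425,300),.133)
print("rail",r,r.mean(0),ang(r[1],r[0]),np.linalg.norm(r[0]-r[1]))
t=cv2.imread("pics/scene0.png")
a=cv2.resize(t[175:245,245:345],None,fx=4,fy=4,interpolation=2)
b=cv2.resize(t[205:275,365:430],None,fx=4,fy=4,interpolation=2)
c=cv2.resize(t[110:190,135:230],None,fx=4,fy=4,interpolation=2)
o=np.zeros((600,800,3),np.uint8);o[:280,:400]=a;o[:280,420:680]=b;o[280:600,:380]=c
cv2.imwrite("pics/crop2.png",o)
E
```

```text
B [0.636  0.2416 0.022 ] -61.036392927796605 -61.25251327653541 line [0.6358 0.2424 0.022 ] -62.7730746066612 0.0570578336311848 0.04707813355500427
A [0.5192 0.2536 0.022 ] -75.4206437897119 -75.82784755063396 0.05939943753736985 0.048924030927005015
C [ 0.5685 -0.0134  0.012 ] 87.94449341656416 88.3264066270466 0.21835279614861644 0.07533246389086583
lug [[ 0.5751  0.0006  0.119 ]
 [ 0.5756 -0.0234  0.119 ]
 [ 0.559  -0.0235  0.119 ]
 [ 0.5585  0.0004  0.119 ]]
crown [[ 0.6216  0.0001  0.085 ]
 [ 0.6215 -0.0262  0.085 ]
 [ 0.5208 -0.0219  0.085 ]
 [ 0.5204  0.0033  0.085 ]]
rail [[ 0.5009 -0.2847  0.133 ]
 [ 0.4635 -0.4782  0.133 ]] [ 0.4822 -0.3815  0.133 ] 79.06585645251629 0.19705121450607468
```

View pics/crop2.png

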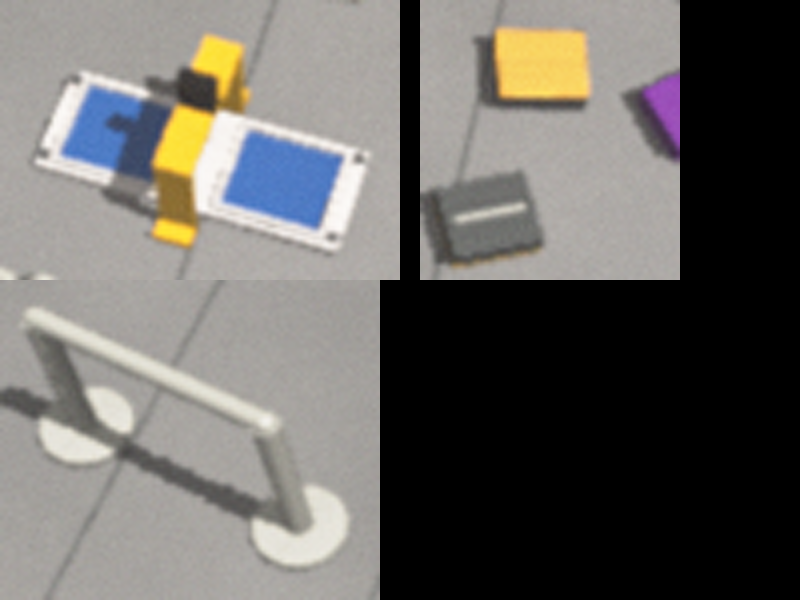

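```bash
python3 - <<'E'
from h import *
np.set_printoptions(precision=4,suppress=True)
def ang(a,b): d=b-a; return np.degrees(np.arctan2(d[1],d[0]))
r=ray("scene",crop([(33,318),(272,425)],4,135,110,0,280),.133);print("rail",r,r.mean(0),ang(*r))
A=ray("scene",crop([(497,30),(588,32),(590,98),(497,97)],4,365,205,420),.022);print("A",A.mean(0),ang(A[0],A[1]))
L=ray("scene",crop([(455,218),(525,208)],4,365,205,420),.022);print("B",L.mean(0),ang(*L))
C=ray("scene",crop([(80,73),(370,152),(335,247),(37,162)],4,245,175),.012);print("C",C.mean(0),ang(C[0],C[1]))
c=optics.calibration("top");print(-cv2.Rodrigues(c["rvec"])[0].T@c["tvec"])
G=ray("scene",crop([(182,67),(214,75)],4,245,175),.119);print("lug top far edge",G)
for nm,P in {"bush":(.036,403,274),"zinc":(.028,325,274)}.items(): print(nm,ray("top",[P[1:]],.03))
print(R.from_rotvec(sensors.observe()["ee_rot"]).as_matrix())
E
```

```text
rail [[ 0.4638 -0.4764  0.133 ]
 [ 0.5033 -0.2842  0.133 ]] [ 0.4836 -0.3803  0.133 ] 78.38755064246881
A [0.5219 0.2548 0.022 ] 104.41887217352512
B [0.6376 0.2426 0.022 ] 114.47184982340836
C [ 0.5706 -0.0105  0.012 ] 88.50884361704705
[0.3825 0.0329 1.1397]
lug top far edge [[ 0.5665 -0.0226  0.119 ]
 [ 0.5666 -0.0014  0.119 ]]
bush [[ 0.3922 -0.2017  0.03  ]]
zinc [[0.3884 0.0061 0.03  ]]
[[-0.9471  0.3211 -0.0003]
 [ 0.3211  0.9471 -0.0014]
 [-0.0001 -0.0014 -1.    ]]
```

The two cameras agree to about 2–3 mm:

| Item | Position (x, y) m | Orientation |
|---|---|---|
| Lug | (0.571, -0.012) | yaw -2° |
| Rail middle | (0.483, -0.381) | yaw -11.2° |
| Carrier | (0.5695, -0.012) | yaw -1.8° |
| pad_a | (0.5205, 0.254) | long axis 104.4° |
| pad_b | (0.637, 0.2425) | long axis about 117° |

First I'll go above the lug.

arm_command(
  deltas=[0,0,-0.813,0.3705,-0.6035,-0.03,60,0,0,-0.813,0.3705,-0.6035,-0.03,60,0,0,-0.813,0.3705,-0.6035,-0.03,60,0,0,-0.813,0.3705,-0.6035,-0.03,60,0,0,-0.813,0.3705,-0.6035,-0.03,60,0,0,-0.813,0.3705,-0.6035,-0.03,60,0,0,-0.813,0.3705,-0.6035,-0.03,60,0,0,-0.813,0.3705,-0.6035,-0.03,60,0,0,-0.813,0.3705,-0.6035,-0.03,60,0,0,-0.813,0.3705,-0.6035,-0.03,60,0,0,-0.813,0.3705,-0.6035,-0.03,60,0,0,-0.813,0.3705,-0.6035,-0.03,60,0,0,-0.813,0.3705,-0.6035,-0.03,60,0,0,-0.813,0.3705,-0.6035,-0.03,60,0,0,-0.813,0.3705,-0.6035,-0.03,60,0,0,-0.813,0.3705,-0.6035,-0.03,60,0,0,-0.813,0.3705,-0.6035,-0.03,60],
  force=30,
)

```text
clock: 1.8
position: [0.5705, -0.0103, 0.2153]
ee_rot: [-2.256, -2.184, 0.001]
force: [-0.5, 0.4, 1.0]
width: 0.654
gripper_force: 0.0
```

arm_command(
  deltas=[0,0,0,0.001,0,-0.05,60,0,0,0,0.001,0,-0.09,60,0,0,0,0.001,0,-0.105,60,0,0,0,0.001,0,-0.105,60,0,0,0,0.001,0,-0.105,5,0,0,0,0.001,0,-0.105,5,0,0,0,0.001,0,-0.105,5,0,0,0,0.001,0,-0.105,5,0,0,0,0.001,0,-0.105,5,0,0,0,0.001,0,-0.105,5,0,0,0,0.001,0,-0.105,5,0,0,0,0.001,0,-0.105,5],
  force=40,
)

```text
clock: 3.0
position: [0.5718, -0.0116, 0.1105]
ee_rot: [-2.258, -2.184, 0.001]
force: [-1.3, -1.4, -0.9]
width: 0.128
gripper_force: 40.0
```

arm_command(
  deltas=[0,0,0,0,0,0.03,5,0,0,0,0,0,0.07,5,0,0,0,0,0,0.11,5,0,0,0,0,0,0.15,5,0,0,0,0,0,0.175,5,0,0,-0.02,-0.01,-0.03,0.175,5,0,0,-0.04,-0.02,-0.07,0.175,5,0,0,-0.06,-0.03,-0.11,0.175,5,0,0,-0.08,-0.04,-0.15,0.175,5,0,0,-0.1,-0.05,-0.19,0.175,5,0,0,-0.103,-0.06,-0.23,0.175,5,0,0,-0.103,-0.07,-0.27,0.175,5,0,0,-0.103,-0.08,-0.31,0.175,5,0,0,-0.103,-0.086,-0.345,0.175,5,0,0,-0.103,-0.089,-0.369,0.175,5,0,0,-0.103,-0.089,-0.369,0.175,5,0,0,-0.103,-0.089,-0.369,0.175,5],
)

```text
clock: 4.7
position: [0.4828, -0.3807, 0.2852]
ee_rot: [-2.428, -1.993, 0.0]
force: [0.4, 0.6, -2.4]
width: 0.126
gripper_force: 40.0
```

```bash
python3 - <<'E'
from h import *
t=optics.get_image("top");s=optics.get_image("scene")
o=np.zeros((600,800,3),np.uint8)
o[:300,:480]=cv2.resize(t[180:280,400:560],None,fx=3,fy=3,interpolation=2)
o[300:600,:480]=cv2.resize(s[80:180,110:270],None,fx=3,fy=3,interpolation=2)
cv2.imwrite("pics/rail1.png",o)
E
```

```text
(no output)
```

View pics/rail1.png

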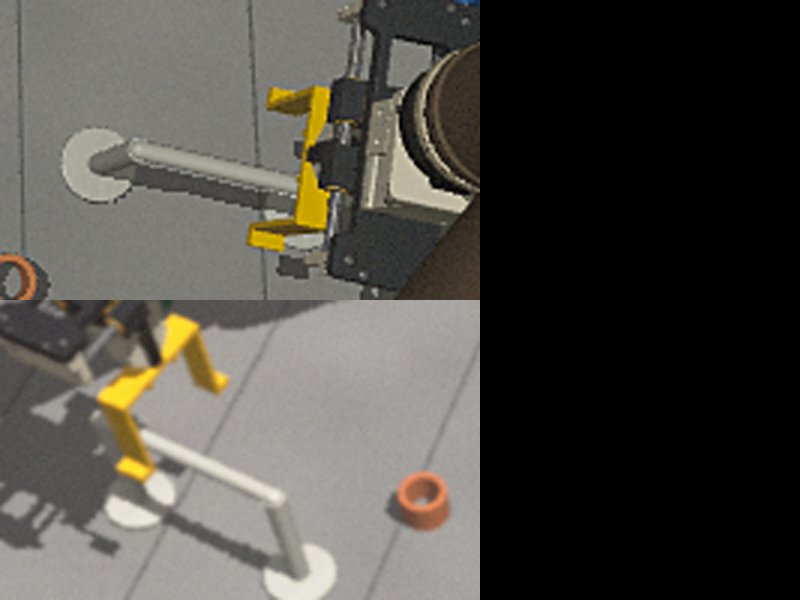

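The yoke hangs upright in the gripper. Its feet (top crop (283,97) and (265,237)) straddle the bar, whose line passes midway. I'll lower it now.

arm_command(
  deltas=[0,0,0,0,0,-0.03,5,0,0,0,0,0,-0.06,5,0,0,0,0,0,-0.085,5,0,0,0,0,0,-0.1,5,0,0,0,0,0,-0.108,5,0,0,0,0,0,-0.112,5,0,0,0,0,0,-0.115,5,0,0,0,0,0,-0.116,5,0,0,0,0,0,-0.117,5,0,0,0,0,0,-0.117,5],
)

```text
clock: 5.8
position: [0.4833, -0.3808, 0.1692]
ee_rot: [2.427, 1.994, 0.0]
force: [-1.0, -0.2, -2.3]
width: 0.128
gripper_force: 40.0
```

arm_command(
  deltas=[0,0,0,0,0,-0.001,5,0,0,0,0,0,-0.002,5,0,0,0,0,0,-0.003,5,0,0,0,0,0,-0.003,5],
)

```text
clock: 6.2
position: [0.4834, -0.3809, 0.1681]
ee_rot: [2.426, 1.994, 0.003]
force: [-5.8, 5.8, 19.3]
width: 0.127
gripper_force: 40.0
```

Contact at the expected height, pressing with 19 N. I'll ease off and open gently, then rise.

arm_command(
  deltas=[0,0,0,0,0,0.0015,5,0,0,0,0,0,0.0015,16,0,0,0,0,0,0.0015,22,0,0,0,0,0,0.0015,30,0,0,0,0,0,0.0015,40,0,0,0,0,0,0.0015,40,0,0,0,0,0,0.02,40,0,0,0,0,0,0.05,40,0,0,0,0,0,0.09,60,0,0,0,0,0,0.09,60],
)

```text
clock: 7.2
position: [0.4847, -0.3828, 0.2608]
ee_rot: [2.422, 1.989, 0.003]
force: [0.2, 0.0, 0.2]
width: 0.563
gripper_force: 0.0
```

arm_command(
  deltas=[0,0,0.284,0.003,0.05,0,80,0,0,0.284,0.006,0.1,0,80,0,0,0.284,0.009,0.15,0,80,0,0,0.284,0.012,0.2,0,80,0,0,0.284,0.015,0.249,0,80,0,0,0.284,0.018,0.298,-0.01,80,0,0,0.284,0.021,0.345,-0.02,80,0,0,0.284,0.024,0.392,-0.03,80,0,0,0.284,0.027,0.439,-0.04,80,0,0,0.284,0.03,0.486,-0.055,80,0,0,0.284,0.033,0.533,-0.07,80,0,0,0.284,0.036,0.58,-0.085,80,0,0,0.284,0.0375,0.615,-0.1,80,0,0,0.284,0.0375,0.635,-0.1,80,0,0,0.284,0.0375,0.635,-0.1,80,0,0,0.284,0.0375,0.635,-0.1,80],
)

```text
clock: 8.8
position: [0.5206, 0.254, 0.1553]
ee_rot: [1.925, 2.482, -0.001]
force: [0.1, -0.3, -0.5]
width: 0.875
gripper_force: 0.0
```

```bash
python3 - <<'E'
from h import *
t=optics.get_image("top");s=optics.get_image("scene")
o=np.zeros((600,800,3),np.uint8)
o[:300,:400]=cv2.resize(t[180:280,400:533],(400,300),interpolation=2)
o[:300,400:800]=cv2.resize(s[80:180,110:243],(400,300),interpolation=2)
o[300:600,:400]=cv2.resize(s[180:280,345:478],(400,300),interpolation=2)
o[300:600,400:800]=cv2.resize(t[150:250,180:313],(400,300),interpolation=2)
cv2.imwrite("pics/rail2.png",o)
p=R.from_rotvec(sensors.observe()["ee_rot"]).as_matrix();print(sensors.observe()["position"],np.degrees(np.arctan2(p[1,1],p[0,1])),p[:,2])
E
```

```text
[0.52099799 0.25281402 0.15586058] 14.28197800445967 [ 3.44617723e-04 -5.78720930e-04 -9.99999773e-01]
```

View pics/rail2.png

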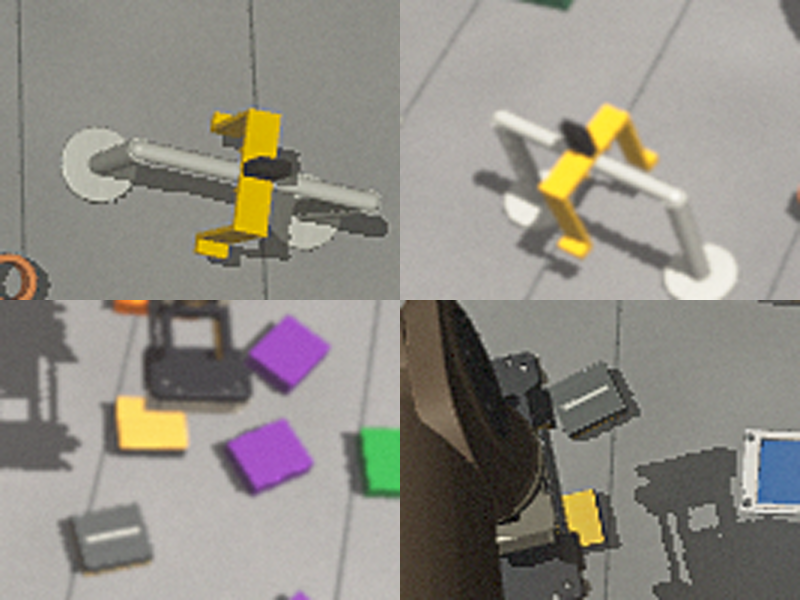

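The yoke hangs astride the bar with the groove seated (lug at top crop (268,168)). Nothing blocks pad_a, so I'll go down and grip it.

arm_command(
  deltas=[0,0,0,0,0,-0.05,80,0,0,0,0,0,-0.09,80,0,0,0,0,0,-0.115,80,0,0,0,0,0,-0.1275,80,0,0,0,0,0,-0.1275,80,0,0,0,0,0,-0.1275,45,0,0,0,0,0,-0.1275,45,0,0,0,0,0,-0.1275,45,0,0,0,0,0,-0.1275,45,0,0,0,0,0,-0.1275,45,0,0,0,0,0,-0.1275,45],
  force=40,
)

```text
clock: 10.0
position: [0.5205, 0.2546, 0.0289]
ee_rot: [-1.925, -2.482, -0.001]
force: [-2.8, -0.8, 7.5]
width: 0.541
gripper_force: 40.0
```

arm_command(
  deltas=[0,0,0,0,0,0.03,45,0,0,0,0,0,0.06,45,0,0,-0.09,0.012,-0.04,0.06,45,0,0,-0.179,0.024,-0.085,0.06,45,0,0,-0.179,0.035,-0.13,0.06,45,0,0,-0.179,0.044,-0.17,0.06,45,0,0,-0.179,0.051,-0.2,0.06,45,0,0,-0.179,0.051,-0.208,0.06,45,0,0,-0.179,0.051,-0.208,0.06,45,0,0,-0.179,0.051,-0.208,0.06,45],
)

```text
clock: 11.0
position: [0.5711, 0.0479, 0.0879]
ee_rot: [-2.252, -2.188, 0.0]
force: [-0.5, 1.5, -4.7]
width: 0.536
gripper_force: 40.0
```

```bash
python3 - <<'E'
from h import *
s=optics.get_image("scene");t=optics.get_image("top")
o=np.zeros((560,800,3),np.uint8)
o[:320]=cv2.resize(s[175:255,240:440],(800,320),interpolation=2)
o[320:,:400]=cv2.resize(t[180:240,280:380],(400,240),interpolation=2)
cv2.imwrite("pics/bay1.png",o)
p=R.from_rotvec(sensors.observe()["ee_rot"]).as_matrix();print(sensors.observe()["position"],np.degrees(np.arctan2(p[1,1],p[0,1])),p[:,2])
E
```

```text
[0.57124406 0.04858    0.08799443] -1.5656390158440265 [-6.63682653e-04  9.28937786e-04 -9.99999348e-01]
```

View pics/bay1.png

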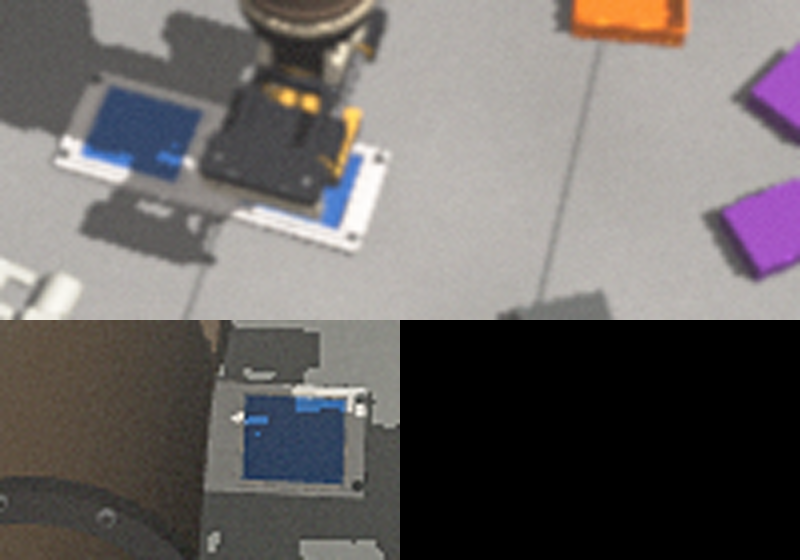

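The view is mostly hidden by the gripper, but the pad is over the left bay as computed. I'll lower it with a small y correction.

arm_command(
  deltas=[0,0,0,0,-0.0015,-0.025,45,0,0,0,0,-0.0015,-0.04,45,0,0,0,0,-0.0015,-0.045,45,0,0,0,0,-0.0015,-0.048,45,0,0,0,0,-0.0015,-0.049,45,0,0,0,0,-0.0015,-0.049,45],
)

```text
clock: 11.7
position: [0.572, 0.045, 0.0397]
ee_rot: [2.254, 2.188, 0.001]
force: [0.6, 0.1, -3.9]
width: 0.539
gripper_force: 40.0
```

arm_command(
  deltas=[0,0,0,0,0,0,54,0,0,0,0,0,0,60,0,0,0,0,0,0,70,0,0,0,0,0,0,76,0,0,0,0,0,0.03,80,0,0,0,0,0,0.075,80,0,0,0,0,0,0.12,80,0,0,0.08,0.016,0.045,0.12,80,0,0,0.16,0.032,0.09,0.12,80,0,0,0.24,0.048,0.135,0.12,80,0,0,0.319,0.06,0.18,0.12,80,0,0,0.319,0.0655,0.198,0.12,80,0,0,0.319,0.0655,0.198,0.12,80],
)

```text
clock: 13.0
position: [0.6368, 0.2477, 0.1587]
ee_rot: [-1.634, -2.682, -0.003]
force: [0.3, 0.8, 0.0]
width: 0.873
gripper_force: 0.0
```

arm_command(
  deltas=[-0.08,-0.04,0,0,0,0,80,-0.16,-0.081,0,0,0,0,80,-0.24,-0.122,0,0,0,0,80,-0.32,-0.163,0,0,0,0,80,-0.4,-0.204,0,0,0,0,80,-0.4455,-0.227,0,0,0,0,80,-0.4455,-0.227,0,0,0,0,80,-0.4455,-0.227,0,0,0,0,80],
)

```text
clock: 13.8
position: [0.6373, 0.2418, 0.1595]
ee_rot: [1.266, 2.064, -0.524]
force: [0.2, -0.4, 1.2]
width: 0.873
gripper_force: 0.0
```

```bash
python3 - <<'E'
from h import *
np.set_printoptions(precision=4,suppress=True)
s=optics.get_image("scene");t=optics.get_image("top")
o=np.zeros((560,800,3),np.uint8)
o[:560,:400]=cv2.resize(s[160:300,345:445],(400,560),interpolation=2)
o[:280,400:]=cv2.resize(t[170:240,280:380],(400,280),interpolation=2)
o[280:,400:]=cv2.resize(t[150:220,210:310],(400,280),interpolation=2)
cv2.imwrite("pics/b1.png",o)
q=sensors.observe();p=R.from_rotvec(q["ee_rot"]).as_matrix();print(q["position"],q["joints"]);print(p)
E
```

```text
[0.6382 0.2405 0.1607] [-1.1845  0.8203  0.6638  1.5854  0.348   1.0477 -0.392 ]
[[-0.3179  0.8927  0.3194]
 [ 0.6327  0.4506 -0.6298]
 [-0.7061  0.0018 -0.7081]]
```

View pics/b1.png

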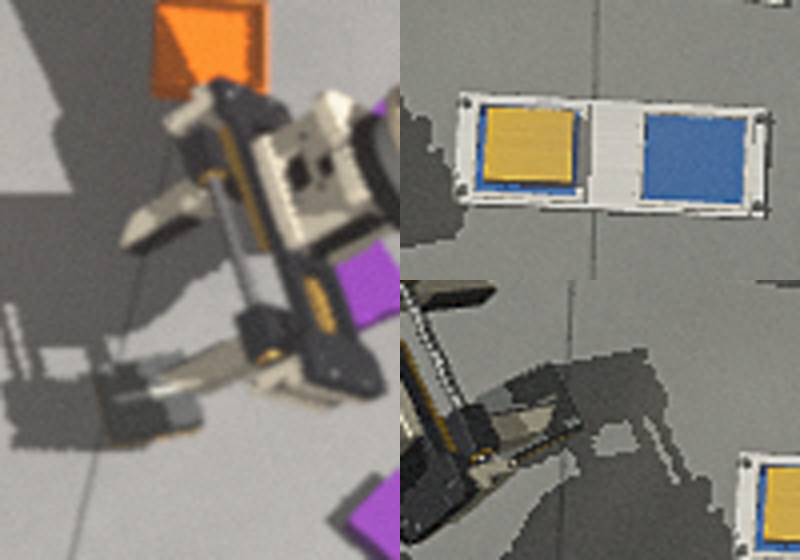

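pad_a lies inside the left bay with its brass face up (crop (530,147), blue visible on all sides). The tilt also works well. Next I'll descend onto pad_b, tilted, and grip it.

arm_command(
  deltas=[0,0,0,-0.003,0.004,-0.05,80,0,0,0,-0.003,0.004,-0.09,80,0,0,0,-0.003,0.004,-0.115,80,0,0,0,-0.003,0.004,-0.128,80,0,0,0,-0.003,0.004,-0.134,80,0,0,0,-0.003,0.004,-0.134,80],
)

```text
clock: 14.5
position: [0.6349, 0.2462, 0.0261]
ee_rot: [1.267, 2.063, -0.523]
force: [0.2, 0.6, 1.0]
width: 0.867
gripper_force: 0.0
```

arm_command(
  deltas=[0,0,0,0,0,0,45,0,0,0,0,0,0,45,0,0,0,0,0,0,45,0,0,0,0,0,0,45,0,0,0,0,0,0,45,0,0,0,0,0,0,45,0,0,0,0,0,0.02,45,0,0,0,0,0,0.06,45,0,0,0,0,0,0.1,45,0,0,0,0,0,0.1,45],
  force=50,
)

```text
clock: 15.5
position: [0.6367, 0.2471, 0.1318]
ee_rot: [1.269, 2.06, -0.515]
force: [1.3, 0.2, -5.1]
width: 0.539
gripper_force: 50.0
```

arm_command(
  deltas=[0.08,0.04,0,-0.003,-0.004,0,45,0.16,0.081,0,-0.006,-0.008,0,45,0.24,0.121,0,-0.009,-0.012,0,45,0.32,0.161,0,-0.012,-0.016,0,45,0.4,0.202,0,-0.015,-0.02,0,45,0.48,0.242,0,-0.018,-0.024,0,45,0.56,0.282,0,-0.021,-0.028,0,45,0.64,0.323,0,-0.024,-0.032,0,45,0.72,0.363,0,-0.027,-0.036,0,45,0.8,0.403,0,-0.027,-0.0395,0,45,0.88,0.443,0,-0.027,-0.0395,0,45,0.893,0.45,0,-0.027,-0.0395,0,45,0.893,0.45,0,-0.027,-0.0395,0,45,0.893,0.45,0,-0.027,-0.0395,0,45],
)

```text
clock: 16.9
position: [0.6066, 0.2091, 0.1257]
ee_rot: [-1.267, -2.067, -0.529]
force: [-1.0, 0.8, -4.5]
width: 0.538
gripper_force: 50.0
```

```bash
python3 - <<'E'
from h import *
np.set_printoptions(precision=4,suppress=True)
s=optics.get_image("scene");t=optics.get_image("top")
o=np.zeros((560,800,3),np.uint8)
o[:560,:400]=cv2.resize(s[130:270,320:420],(400,560),interpolation=2)
o[:560,400:]=cv2.resize(t[140:280,200:300],(400,560),interpolation=2)
cv2.imwrite("pics/b2.png",o)
q=sensors.observe();p=R.from_rotvec(q["ee_rot"]).as_matrix();print(q["position"],q["joints"]);print(p)
E
```

```text
[0.6066 0.2099 0.1265] [ 0.0061  0.7996 -0.1072  1.5022 -0.6736  1.2656  0.7423]
[[-0.3251  0.8914 -0.3159]
 [ 0.6296  0.4533  0.631 ]
 [ 0.7057  0.0062 -0.7085]]
```

View pics/b2.png

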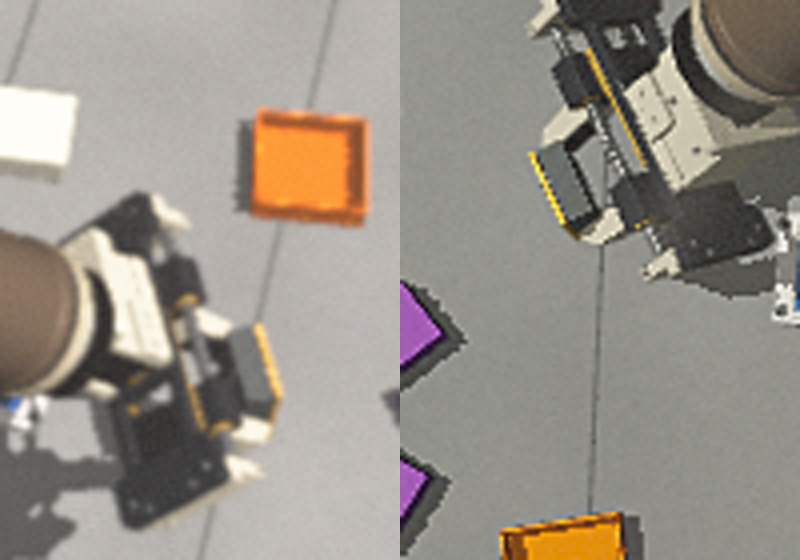

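The pad stands upright in the gripper, with the brass face on the +y side. I'll lower it to the bench.

arm_command(
  deltas=[0,0,0,0,0,-0.04,45,0,0,0,0,0,-0.07,45,0,0,0,0,0,-0.083,45,0,0,0,0,0,-0.087,45,0,0,0,0,0,-0.089,45,0,0,0,0,0,-0.0905,45,0,0,0,0,0,-0.0905,45],
)

```text
clock: 17.7
position: [0.6078, 0.2076, 0.0359]
ee_rot: [-1.268, -2.065, -0.532]
force: [-0.3, -0.5, -4.6]
width: 0.541
gripper_force: 50.0
```

arm_command(
  deltas=[0,0,0,0,0,-0.001,45,0,0,0,0,0,-0.002,45,0,0,0,0,0,-0.003,45,0,0,0,0,0,-0.003,45],
)

```text
clock: 18.1
position: [0.6078, 0.2075, 0.0342]
ee_rot: [-1.268, -2.063, -0.534]
force: [-1.6, -5.1, 10.3]
width: 0.54
gripper_force: 49.9
```

arm_command(
  deltas=[0,0,0,0,0,0.0015,45,0,0,0,0,0,0.0015,54,0,0,0,0,0,0.0015,60,0,0,0,0,0,0.0015,70,0,0,0,0,0,0.0015,80,0,0,0,0,0,0.0015,80,0,0,0,0.01,-0.02,0.023,80,0,0,0,0.022,-0.044,0.05,80,0,0,0,0.034,-0.068,0.08,80,0,0,0,0.034,-0.068,0.12,80,0,0,0,0.034,-0.068,0.155,80,0,0,0,0.034,-0.068,0.155,80],
)

```text
clock: 19.3
position: [0.6434, 0.1397, 0.1923]
ee_rot: [-1.268, -2.07, -0.538]
force: [0.0, -0.1, -0.5]
width: 0.872
gripper_force: 0.0
```

```bash
python3 - <<'E'
from h import *
np.set_printoptions(precision=4,suppress=True)
s=optics.get_image("scene");t=optics.get_image("top")
o=np.zeros((560,800,3),np.uint8)
o[:560,:400]=cv2.resize(s[150:290,330:430],(400,560),interpolation=2)
o[:560,400:]=cv2.resize(t[150:220,215:265],(400,560),interpolation=2)
cv2.imwrite("pics/b3.png",o)
q=sensors.observe();p=R.from_rotvec(q["ee_rot"]).as_matrix();print(q["position"],q["clock"]);print(p)
c=np.array([.601,.221,0]);u=np.array([.891,.453,0]);h=np.array([.453,-.891,0])
P=[c+a*.025*u+b*.011*h+[0,0,.06] for a,b in((1,1),(1,-1),(-1,-1),(-1,1))]
print((proj("top",P)-[215,150])*8+[400,0]);print((proj("scene",P)-[330,150])*4)
E
```

```text
[0.6414 0.1395 0.1874] 19.4
[[-0.3223  0.893  -0.3142]
 [ 0.6302  0.4501  0.6327]
 [ 0.7064  0.0059 -0.7078]]
[[648.6174 255.3772]
 [588.667  283.2401]
 [649.8404 415.2785]
 [710.105  387.0014]]
[[187.8583 386.2814]
 [221.6338 380.119 ]
 [200.9448 310.4911]
 [167.8114 316.3982]]
```

View pics/b3.png

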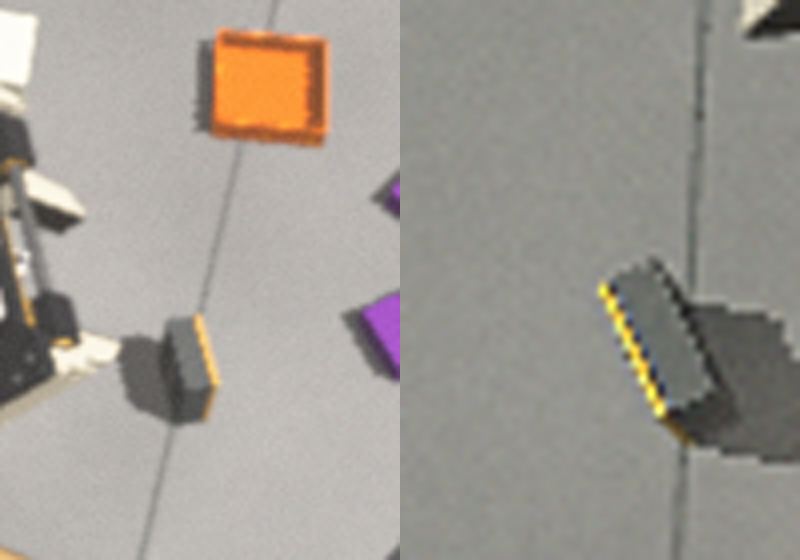

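The pad stands at the predicted spot within about 2 mm, brass toward +y (top crop (660,337)). I'll swing around to the brass side with the opposite tilt.

arm_command(
  deltas=[-0.08,-0.04,0,-0.007,0.014,0.01,80,-0.16,-0.081,0,-0.014,0.028,0.01,80,-0.24,-0.121,0,-0.021,0.042,0.01,80,-0.32,-0.161,0,-0.028,0.056,0.01,80,-0.4,-0.202,0,-0.035,0.07,0.01,80,-0.48,-0.242,0,-0.042,0.084,0.01,80,-0.56,-0.282,0,-0.049,0.098,0.01,80,-0.64,-0.323,0,-0.056,0.112,0.01,80,-0.72,-0.363,0,-0.063,0.126,0.01,80,-0.8,-0.403,0,-0.07,0.14,0.01,80,-0.88,-0.443,0,-0.077,0.154,0.01,80,-0.893,-0.45,0,-0.081,0.16,0.01,80,-0.893,-0.45,0,-0.081,0.16,0.01,80,-0.893,-0.45,0,-0.081,0.16,0.01,80],
)

```text
clock: 20.8
position: [0.5607, 0.2977, 0.1967]
ee_rot: [1.266, 2.063, -0.526]
force: [0.4, -0.5, 0.4]
width: 0.875
gripper_force: 0.0
```

```bash
python3 - <<'E'
from h import *
np.set_printoptions(precision=4,suppress=True)
q=sensors.observe();p=R.from_rotvec(q["ee_rot"]).as_matrix();print(q["position"],q["clock"],q["joints"]);print(p)
print([.5926,.2365,.034]-q["position"])
E
```

```text
[0.5607 0.2977 0.1967] 20.8 [-1.2045  0.7037  0.4369  1.5898  0.4774  1.2403 -0.5872]
[[-0.3203  0.8918  0.3195]
 [ 0.6303  0.4524 -0.6309]
 [-0.7072 -0.0007 -0.707 ]]
[ 0.0319 -0.0612 -0.1627]
```

arm_command(
  deltas=[0,0,0,0,0,-0.05,80,0,0,0,0,0,-0.092,80,0,0,0,0,0,-0.092,80,0,0,0,0.01,-0.02,-0.115,80,0,0,0,0.02,-0.04,-0.138,80,0,0,0,0.028,-0.053,-0.154,80,0,0,0,0.032,-0.061,-0.163,80,0,0,0,0.032,-0.061,-0.163,80,0,0,0,0.032,-0.061,-0.163,80,0,0,0,0.032,-0.061,-0.163,60,0,0,0,0.032,-0.061,-0.163,45,0,0,0,0.032,-0.061,-0.163,45,0,0,0,0.032,-0.061,-0.163,45,0,0,0,0.032,-0.061,-0.163,45,0,0,0,0.032,-0.061,-0.163,45,0,0,0,0.032,-0.061,-0.163,45],
  force=50,
)

```text
clock: 22.4
position: [0.5922, 0.2388, 0.0339]
ee_rot: [1.265, 2.064, -0.523]
force: [-1.8, 2.1, 3.8]
width: 0.535
gripper_force: 50.0
```

arm_command(
  deltas=[0,0,0,0,0,0.02,45,0,0,0,0,0,0.05,45,0,0,0,0,0,0.09,45,0,0,0,0,0,0.13,45,0.08,0.04,0,0,-0.01,0.13,45,0.16,0.081,0,0,-0.02,0.13,45,0.24,0.121,0,0,-0.03,0.13,45,0.32,0.161,0,0,-0.04,0.13,45,0.4,0.202,0,0,-0.05,0.13,45,0.48,0.242,0,0,-0.06,0.13,45,0.56,0.282,0,0,-0.07,0.13,45,0.64,0.323,0,0,-0.08,0.13,45,0.72,0.363,0,0,-0.09,0.13,45,0.8,0.403,0,0,-0.1,0.13,45,0.88,0.443,0,0,-0.1,0.13,45,0.893,0.45,0,0,-0.1,0.13,45,0.893,0.45,0,0,-0.1,0.13,45,0.893,0.45,0,0,-0.1,0.13,45],
)

```text
clock: 24.2
position: [0.5917, 0.1402, 0.1641]
ee_rot: [-1.267, -2.067, -0.529]
force: [-0.3, 1.1, -4.2]
width: 0.532
gripper_force: 50.0
```

```bash
python3 - <<'E'
from h import *
np.set_printoptions(precision=4,suppress=True)
q=sensors.observe();M=R.from_rotvec(q["ee_rot"]).as_matrix();print(q["position"],q["width"],q["joints"]);print(M)
# wanted: tool y at -1.8deg, tilt +45 about it
a=np.radians(-1.8);y=np.array([np.cos(a),np.sin(a),0]);z=np.array([-y[1],y[0],0])*.7071+[0,0,-.7071];z/=np.linalg.norm(z)
W=np.c_[np.cross(y,z),y,z]
print("turn/90",(R.from_matrix(W)*R.from_matrix(M).inv()).as_rotvec()/np.pi*2)
hd=np.array([y[1],-y[0],0]); bay=np.array([.5676,-.070,0])
T=bay+.0039*hd; T[2]=.0417; print("TCP at bay",T,T-q["position"])
E
```

```text
[0.5917 0.1402 0.1641] 0.5323133848226849 [ 0.1237  0.7436 -0.1386  1.5115 -0.6058  1.345   0.7536]
[[-0.3235  0.8919 -0.316 ]
 [ 0.6305  0.4522  0.6309]
 [ 0.7056  0.0049 -0.7086]]
turn/90 [ 0.0007  0.0034 -0.3187]
TCP at bay [ 0.5675 -0.0739  0.0417] [-0.0242 -0.2141 -0.1224]
```

Next I'll move over the right bay, about 50 mm above the final height, and take a look.

arm_command(
  deltas=[0,0,-0.08,-0.004,-0.04,0,45,0,0,-0.16,-0.008,-0.08,0,45,0,0,-0.24,-0.012,-0.12,0,45,0,0,-0.3,-0.017,-0.16,-0.02,45,0,0,-0.319,-0.021,-0.195,-0.05,45,0,0.003,-0.319,-0.024,-0.214,-0.075,45,0,0.003,-0.319,-0.024,-0.214,-0.075,45,0,0.003,-0.319,-0.024,-0.214,-0.075,45],
)

```text
clock: 25.0
position: [0.5687, -0.0736, 0.0897]
ee_rot: [-1.791, -1.736, -0.743]
force: [0.2, 1.4, -4.4]
width: 0.532
gripper_force: 50.0
```

```bash
python3 - <<'E'
from h import *
np.set_printoptions(precision=4,suppress=True)
s=optics.get_image("scene");t=optics.get_image("top")
o=np.zeros((600,800,3),np.uint8)
o[:600,:400]=cv2.resize(s[160:235,245:295],(400,600),interpolation=2)
o[:600,400:]=cv2.resize(t[170:245,325:375],(400,600),interpolation=2)
cv2.imwrite("pics/b4.png",o)
q=sensors.observe();M=R.from_rotvec(q["ee_rot"]).as_matrix();print(q["position"],q["width"]);print(M)
P=q["position"];a=np.radians(-1.8);y=np.array([np.cos(a),np.sin(a),0]);d=np.array([-y[1],y[0],0])
c=P+.0039*d-[0,0,.0207]
C=[c+i*.025*y+j*.03*d+[0,0,.011] for i,j in((1,1),(1,-1),(-1,-1),(-1,1))]
print((proj("top",C)-[325,170])*8+[400,0]);print((proj("scene",C)-[245,160])*8)
E
```

```text
[ 0.5692 -0.0729  0.0905] 0.5289672701198013
[[ 0.0197  0.9995  0.0234]
 [ 0.7063 -0.0305  0.7073]
 [ 0.7077  0.0026 -0.7066]]
[[553.1298 194.7324]
 [735.6917 203.8789]
 [731.2693 354.3869]
 [547.2264 345.1641]]
[[288.7004 373.0286]
 [114.689  324.194 ]
 [168.8425 199.7448]
 [339.8816 246.773 ]]
```

View pics/b4.png

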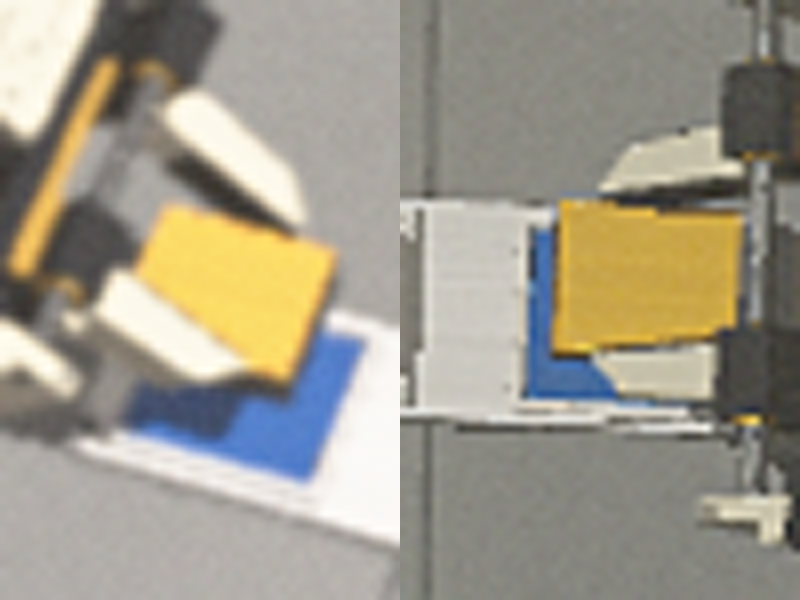

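The pad is brass face up above the right bay (top crop (645,277)) and matches the predicted outline within about 2 mm. I'll lower it.

arm_command(
  deltas=[0,0,0,-0.001,-0.0005,-0.02,45,0,0,0,-0.001,-0.0005,-0.035,45,0,0,0,-0.001,-0.0005,-0.042,45,0,0,0,-0.001,-0.0005,-0.045,45,0,0,0,-0.001,-0.0005,-0.047,45,0,0,0,-0.001,-0.0005,-0.047,45],
)

```text
clock: 25.7
position: [0.567, -0.0759, 0.042]
ee_rot: [-1.793, -1.732, -0.744]
force: [-1.1, 1.2, -3.9]
width: 0.533
gripper_force: 50.0
```

arm_command(
  deltas=[0,0,0,0,0.001,-0.001,45,0,0,0,0,0.001,-0.002,45,0,0,0,0,0.001,-0.002,45],
)

```text
clock: 26.0
position: [0.5671, -0.0759, 0.0417]
ee_rot: [-1.793, -1.733, -0.746]
force: [-7.2, -6.5, 14.1]
width: 0.536
gripper_force: 50.0
```

Contact came exactly at the floor height. I'll release and back out along the tool axis.

arm_command(
  deltas=[0,0,0,0,0,0.0015,45,0,0,0,0,0,0.0015,54,0,0,0,0,0,0.0015,60,0,0,0,0,0,0.0015,68,0,0,0,0,0,0.0015,74,0,0,0,0,0,0.0015,76,0,0,0,0,-0.02,0.022,76,0,0,0,0,-0.045,0.05,76,0,0,0,0,-0.07,0.085,76,0,0,0,0,-0.07,0.13,76,0,0,0,-0.04,-0.09,0.17,76,0,0,0,-0.08,-0.11,0.2,76,0,0,0,-0.08,-0.11,0.2,76],
)

```text
clock: 27.3
position: [0.4848, -0.1885, 0.2424]
ee_rot: [-1.8, -1.733, -0.744]
force: [-0.5, -1.6, -1.1]
width: 0.824
gripper_force: 0.0
```

```bash
python3 - <<'E'
from h import *
s=optics.get_image("scene");t=optics.get_image("top")
o=np.zeros((600,800,3),np.uint8)
o[:300,:400]=cv2.resize(s[170:245,245:345],(400,300),interpolation=2)
o[:300,400:]=cv2.resize(t[175:250,285:385],(400,300),interpolation=2)
o[300:,:400]=cv2.resize(s[90:190,120:253],(400,300),interpolation=2)
o[300:,400:]=cv2.resize(t[80:280,170:437],(400,300),interpolation=cv2.INTER_AREA)
cv2.imwrite("pics/end.png",o)
E
```

```text
(no output)
```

View pics/end.png

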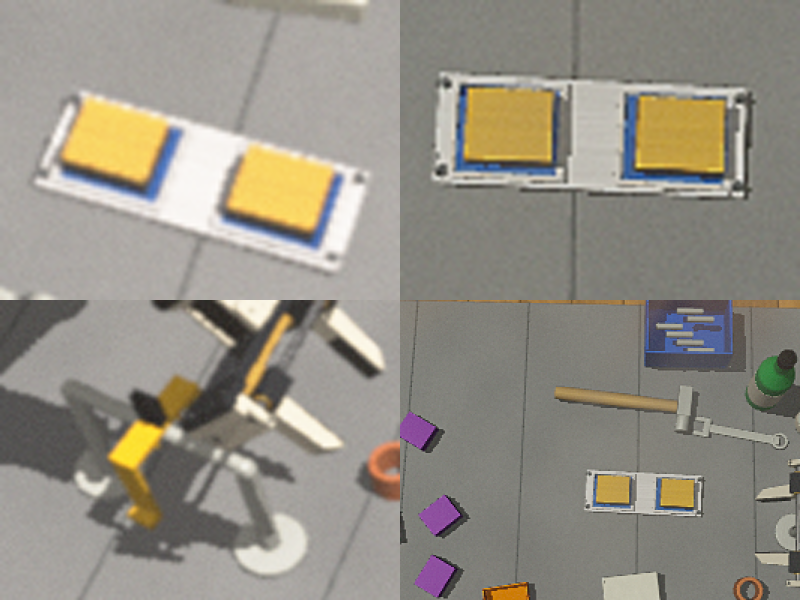

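Both pads lie brass up in the bays, and the yoke still hangs on the bar. I'm past the picture limit (12 viewed against 10), so I'll do the last check, whether the pads are flat and inside the lips, numerically.

```bash
python3 - <<'E'
from h import *
np.set_printoptions(precision=4,suppress=True)
a=np.radians(-1.8);X=np.array([np.cos(a),np.sin(a)]);Y=np.array([-X[1],X[0]])
for n,box in (("top",(180,235,285,385)),("scene",(170,245,245,345))):
    r0,r1,c0,c1=box;im=optics.get_image(n)[r0:r1,c0:c1];H=cv2.cvtColor(im,cv2.COLOR_BGR2HSV)
    def cen(mask,k):
        nn,l,st,ce=cv2.connectedComponentsWithStats(mask)
        return [(ce[i],cv2.minAreaRect(np.argwhere(l==i)[:,::-1].astype(np.float32))) for i in np.argsort(-st[1:,4])[:k]+1]
    m=cv2.inRange(H,(15,90,60),(32,255,255))
    # carrier incl. everything non-bench: light/blue/brass hull
    w=cv2.inRange(H,(0,0,185),(180,60,255))|m|cv2.inRange(H,(100,90,40),(125,255,255))
    w=cv2.morphologyEx(w,cv2.MORPH_CLOSE,np.ones((5,5)))
    car=cen(w,1)[0][1]; C=ray(n,[np.array(car[0])+[c0,r0]],.012)[0]
    for ce,rect in cen(m,2):
        p=ray(n,cv2.boxPoints(rect)+[c0,r0],.032); P=ray(n,[ce+[c0,r0]],.032)[0]
        d=(P-C)[:2]; print(n,"pad centre",P[:2],"in carrier frame",d@X,d@Y,"sides",np.linalg.norm(p[0]-p[1]),np.linalg.norm(p[1]-p[2]),"yaw",np.degrees(np.arctan2(*(p[1]-p[0])[:2][::-1]))%90)
    print(n,"carrier",C[:2],car[1])
print(sensors.observe()["clock"])
E
```

```text
top pad centre [ 0.5667 -0.0717] in carrier frame -3.8269735788892314e-05 -0.06018186507962439 sides 0.05763343498416452 0.05260414721812546 yaw 1.11833186033941
top pad centre [0.5713 0.0452] in carrier frame 0.000885640978298009 0.056838187970689596 sides 0.05757929602371897 0.04988658933598802 yaw 1.1207719691092564
top carrier [ 0.5686 -0.0116] (77.10372924804688, 26.854351043701172)
scene pad centre [0.5756 0.0445] in carrier frame 0.0028831924426222784 0.05547390590409464 sides 0.052545007577685834 0.06327379529094693 yaw 2.379521658800172
scene pad centre [ 0.571 -0.073] in carrier frame 0.0019151253749576326 -0.06210004316369326 sides 0.053531475370749336 0.06619739300882299 yaw 4.985727061465042
scene carrier [ 0.571  -0.0109] (80.0811996459961, 27.060028076171875)
27.5
```

Both pads are within about 4 mm of their bay centres (6 mm allowed) and at the expected height. The yoke hangs on the rail and the robot is clear of everything, so I'll hand in.

```bash
python3 -c "
from cell import arm
print(arm.sign_off())"
```

```text
the job is handed in; nothing more can be done
None
```

The job is handed in at about 27.5 s with no verdict shown: the yoke hangs astride the rail, both pads lie brass face up in their bays, and no bystander was touched on purpose, though I didn't check each one; I viewed 12 pictures, two over the limit of 10.

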